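Load the tool magazine from the set-up rack

TASK

The four tools in the grey set-up rack stand in the order in which the job uses them, the first beside the rack's loop handle. Load them into the round tool magazine in that same order: the first into the pocket beside the steel index lug, the others into the next pockets clockwise as seen from above, each lowered until its flange sits on the sleeve's rim. Keep the tools upright, and let none fall: the cutters chip.

Things in the scene. Friction and masses are not known exactly. Their poses are not given: they have to be found in the camera images.
- endmill_holder: Collet chuck with end mill, in a 30-taper holder. Origin: on the axis at the underside of the 46 mm flange (z = 0 to 17 mm); z up. Below: taper, 32 mm across at z = 0, 19 at -40, then a 13 mm stud to z = -55. 0.3 to 0.6 kg. Grip the round steel nut, 34 mm across, z = 24 to 50; above it a dark fluted cutter, 12 mm across, to z = 76.
- drill_chuck: Drill chuck in a 30-taper holder. Origin: on the axis at the underside of the 46 mm flange (z = 0 to 17 mm); z up. Below: taper, 32 mm across at z = 0, 19 at -40, then a 13 mm stud to z = -55. 0.3 to 0.6 kg. Grip the dark ribbed sleeve, 37 mm across, z = 24 to 50; above it a cone nose to z = 63 and a thin 5 mm drill to z = 78.
- face_mill: Face mill in a 30-taper holder: the widest and shortest tool, five inserts on the rim. Origin: on the axis at the underside of the 46 mm flange (z = 0 to 17 mm); z up. Below: taper, 32 mm across at z = 0, 19 at -40, then a 13 mm stud to z = -55. 0.3 to 0.6 kg. Grip the dark round head, 50 mm across, z = 29 to 52; screw head on top to z = 55.
- countersink_holder: Countersink in a slim plain 30-taper holder. Origin: on the axis at the underside of the 46 mm flange (z = 0 to 17 mm); z up. Below: taper, 32 mm across at z = 0, 19 at -40, then a 13 mm stud to z = -55. 0.3 to 0.6 kg. Grip the smooth aluminium cylinder, 29 mm across, z = 24 to 53; above it a short shank and a pointed cone cutter, 21 mm across, to z = 72.
- setup_rack: Fixed grey sheet-steel rack, 70 x 266 mm, plate 58 mm high, with four black sleeves in a row. Origin: under the row's middle at bench level; z up, y along the row. Places at x = 0, y = +96 mm (first), +32, -32, -96 (fourth), rims at z = 70. The steel loop handle is at the +y end, beside the first place (to y = 169, z = 54).
- magazine: Fixed ring of six black sleeves (pockets, empty) on a hub. Origin: hub axis at bench level; z up, x to the steel index lug (30 x 30 mm, 90-120 mm out, its pin to z = 76). Pockets 1 to 4, clockwise from above, at x, y = (68, 0), (34, -59), (-34, -59), (-68, 0) mm; 5, 6 stay empty. Rims at z = 70, 49 mm across; bore 35, open below. Hub bolt to z = 73. Tool home: its origin at z = 70.
- sleeve_endmill_holder: Fixed black plastic sleeve of the set-up rack in which the collet chuck with end mill stands at the start (the four sleeves look alike); its place in the row is that tool's place. 49 mm across, bore 35 mm, 36 mm high. Origin: on its axis at the rim, 70 mm above the bench.
- sleeve_drill_chuck: Fixed black plastic sleeve of the set-up rack in which the drill chuck stands at the start (the four sleeves look alike); its place in the row is that tool's place. 49 mm across, bore 35 mm, 36 mm high. Origin: on its axis at the rim, 70 mm above the bench.
- sleeve_face_mill: Fixed black plastic sleeve of the set-up rack in which the face mill stands at the start (the four sleeves look alike); its place in the row is that tool's place. 49 mm across, bore 35 mm, 36 mm high. Origin: on its axis at the rim, 70 mm above the bench.
- sleeve_countersink_holder: Fixed black plastic sleeve of the set-up rack in which the countersink stands at the start (the four sleeves look alike); its place in the row is that tool's place. 49 mm across, bore 35 mm, 36 mm high. Origin: on its axis at the rim, 70 mm above the bench.

How it is judged:
By the outcome, as a careful person would: the job done as asked, in the order asked, and still so for the second after the job is handed in, with the robot touching nothing.
It also fails if it takes over 106 s, if anything falls off the work surface, if the arm or the gripper's body presses on something with over 40 N, if the wrist force passes 120 N, or if a joint passes its speed limit or range.

ROBOT

A 7-joint arm with a two-finger parallel gripper is mounted at the origin on a cart in front of the work surface, level with it; the furniture and walls round the work are solid. World frame = base frame: x ahead of the robot, y to its left, z up, the work surface at z = 0. Lengths are in m, angles in degrees, forces in N, time in s.
With the tool pointing down it reaches from about 0.425 to 0.875 m from the base axis. Payload 8.4 kg.
Tool frame: the origin (TCP) lies midway between the tips of the shut fingers; the grasp point (between the pads) lies 19 mm behind it (arm.grip_depth is the distance from the TCP to the grasp point, in m); z points along the fingers, y is the line along which they close (so a half turn about z gives the same grasp; the last joint's range is limited). The gripper opens to 87 mm and grips with 3 to 60 N. Pads are 19 mm wide; open, the fingers measure 117 mm over their backs; the gripper's body (75 mm by 190 mm) begins 51 mm behind the grasp point.
Start: joints at [-76.501, 19.091, 2.286, 83.961, -0.768, 76.965, -3.352], TCP at [0.214, 0.614, 0.223] pointing down, gripper open.
Joint ranges: [-147.57, 147.57], [-21.85, 119.76], [-74.77, 79.35], [14.55, 137.4], [-85.83, 265.84], [4.83, 119.75], [-152.11, 152.11]. Speed limits (degrees/s): [127.2, 127.2, 159.86, 159.86, 180, 180, 180].

INTERFACE

Orientations are given as a 3x3 rotation matrix whose columns are the frame's x, y, z axes.
In Python, from plant import arm gives the robot as it stands. Calls block until the motion is done:
- arm.movep(position, orientation): joint-space move of the TCP to a pose.
- arm.move_l(position, attitude=None, speed=0.15): straight line of the TCP; attitude=None keeps the orientation; speed is the mean speed in m/s.
- arm.move_j(angles): joint-space move.
- arm.open_gripper() and arm.clamp(squeeze=None): open the fingers fully, or close them until they stop; squeeze is the grip in N (None keeps the last).
- arm.sleep(seconds).
- arm.ik(position, orientation): joint angles nearest the present ones, or None.
- arm.get_state(): the state.
- arm.snapshot(name): name is "scene" or "side" or "wrist"; returns a dict with "color" (384x512x3 uint8, red, green, blue), "mtx" (3x3 intrinsics, pixels), "xyz" and "attitude" of the camera in the world. Camera axes: x right, y up, looking along -z (the intrinsics and any distortion apply to the point x, -y, -z); pixel columns grow to the right and rows downward; lengths in m; the calibration is good to about 2 mm. A picture is of the moment at which its call begins. There is no depth.
A pose or a line that the arm cannot do raises arm.Unreachable and nothing moves.
- arm.sign_off(): hands the job in; it is judged then, once.
The state is a dict: "time_s": time; "joints": joint angles; "joint_vel": joint speeds; "joint_efforts": joint torques, N m; "tcp_pos": TCP position; "eef_rot": TCP orientation; "contact_force": force on the tool from outside, world axes, zero at the start; "ft_torque": the same for the moment, N m; "opening": opening from 0.0 (shut) to 1.0 (fully open); "grip_force": force on a finger pad.
Only numpy, scipy, OpenCV 4.12 (cv2) and the standard library are available. Lean on these libraries where they do the work, as an engineer would, in place of code of your own. Each camera call takes 0.05 s, during which the arm holds its last target. There are 200 camera calls.

## Working session

There is one attempt and no reset: what is moved stays moved. The work goes in short steps, each a Python script; the robot and the scene stay as the last script left them, time stands still between calls to the robot, and variables do not carry over. Pictures are saved under pics/ and viewed, at most 14 in all, crops included, and the job is handed in when it is done.

```bash
mkdir -p pics; ls; python3 - <<'E'
from plant import arm
import cv2,numpy as np
for n in ["scene","side","wrist"]:
    s=arm.snapshot(n); cv2.imwrite(f"pics/{n}0.png",s["color"][:,:,::-1]); print(n,s["mtx"].tolist(),np.round(s["xyz"],3),np.round(s["attitude"],3).tolist(),[k for k in s])
print(arm.get_state())
E
```

```text
pics
scene [[436.5564726159799, 0.0, 252.17726580259585], [0.0, 436.5564726159799, 188.82316395381577], [0.0, 0.0, 1.0]] [-0.041 -0.271  0.801] [[0.446, 0.653, -0.613], [-0.895, 0.326, -0.304], [0.002, 0.684, 0.73]] ['color', 'mtx', 'xyz', 'attitude']
side [[385.177020169775, 0.0, 260.81215405291806], [0.0, 385.177020169775, 195.9859459094785], [0.0, 0.0, 1.0]] [0.64  0.978 0.585] [[-0.998, -0.031, 0.062], [0.069, -0.486, 0.871], [0.003, 0.873, 0.487]] ['color', 'mtx', 'xyz', 'attitude']
wrist [[335.8018143651367, 0.0, 253.20824862414773], [0.0, 335.8018143651367, 200.95199397695723], [0.0, 0.0, 1.0]] [0.14  0.639 0.384] [[0.329, -0.906, -0.266], [0.944, 0.315, 0.095], [-0.002, -0.282, 0.959]] ['color', 'mtx', 'xyz', 'attitude']
{'time_s': 0.15, 'joints': array([-76.50182701,  19.12134903,   2.28449949,  83.99681317,
        -0.76657728,  76.96525065,  -3.3500501 ]), 'joint_vel': array([ 0.01496603, -0.04849738, -0.04572022, -0.18662857, -0.07686578,
       -0.11129678, -0.05181865]), 'joint_efforts': array([ 3.01342341e-03, -6.56850314e+01,  1.33720357e+00, -4.04100859e+01,
       -5.96993859e-02,  4.18845797e-02,  1.65951778e-04]), 'tcp_pos': array([0.21348192, 0.6135797 , 0.22189837]), 'eef_rot': array([[-9.44487699e-01,  3.28546644e-01, -2.98782760e-04],
       [ 3.28546766e-01,  9.44487001e-01, -1.15217231e-03],
       [-9.63459133e-05, -1.18637668e-03, -9.99999292e-01]]), 'contact_force': array([ 0.32866888, -0.40899765, -0.37370886]), 'ft_torque': array([ 0.03274027,  0.04181327, -0.02050453]), 'grip_force': 0.0, 'opening': 0.9977209709791354}
```

View pics/scene0.png

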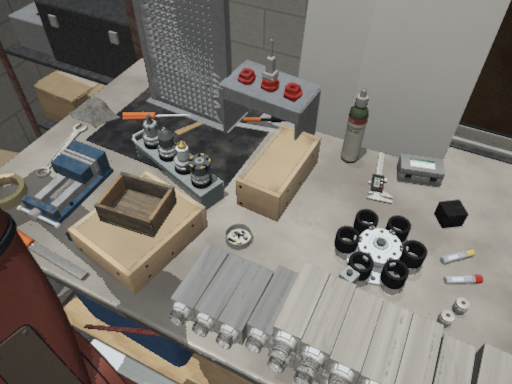

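View pics/side0.png

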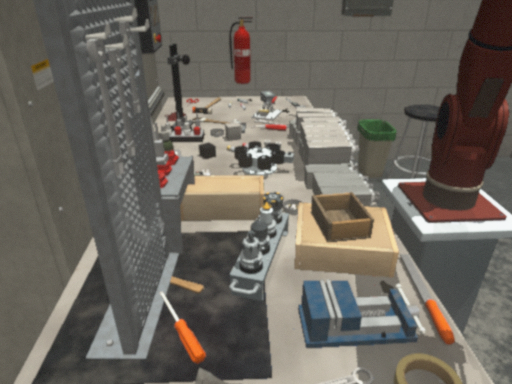

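The scene view shows the rack running from (140,135) to (215,190) with four tools, between wooden boxes, the pegboard and a grey knob stand. The magazine is centred near (378,245), with the lug near (350,272). In the side view the rack handle is at (247,288), at the end away from the magazine.

```bash
cat > h.py <<'E'
import numpy as np,cv2
from plant import arm
def ray(s,u,v):
    K=s["mtx"];d=np.array([(u-K[0,2])/K[0,0],-(v-K[1,2])/K[1,1],-1.]);return s["attitude"]@d
def onz(s,u,v,z):
    d=ray(s,u,v);o=np.array(s["xyz"]);return o+d*(z-o[2])/d[2]
def proj(s,p):
    c=s["attitude"].T@(np.array(p)-s["xyz"]);K=s["mtx"];return np.array([K[0,0]*c[0]/-c[2]+K[0,2],K[1,1]*-c[1]/-c[2]+K[1,2]])
E
python3 - <<'E'
import cv2,numpy as np,pickle
from h import *
a=cv2.imread("pics/scene0.png");b=cv2.imread("pics/side0.png")
f=lambda i,x,y,w,h:cv2.resize(i[y:y+h,x:x+w],(400,300),interpolation=cv2.INTER_CUBIC)
t=np.hstack([f(a,125,105,100,75*1) ,f(b,215,185,140,105)]);
u=np.hstack([f(a,320,195,120,90),f(a,125,130,100,75)])
cv2.imwrite("pics/c1.png",np.vstack([t,u]))
s=arm.snapshot("scene")
for n,(x,y) in dict(handle=(137,135),f=(151,130),l=(201,170),hub=(380,245),lug=(350,272)).items(): print(n,onz(s,x,y,.09 if n in'fl' else .07).round(3))
E
```

```text
handle [0.611 0.385 0.07 ]
f [0.625 0.347 0.09 ]
l [0.557 0.158 0.09 ]
hub [ 0.549 -0.272  0.07 ]
lug [ 0.459 -0.237  0.07 ]
```

View pics/c1.png

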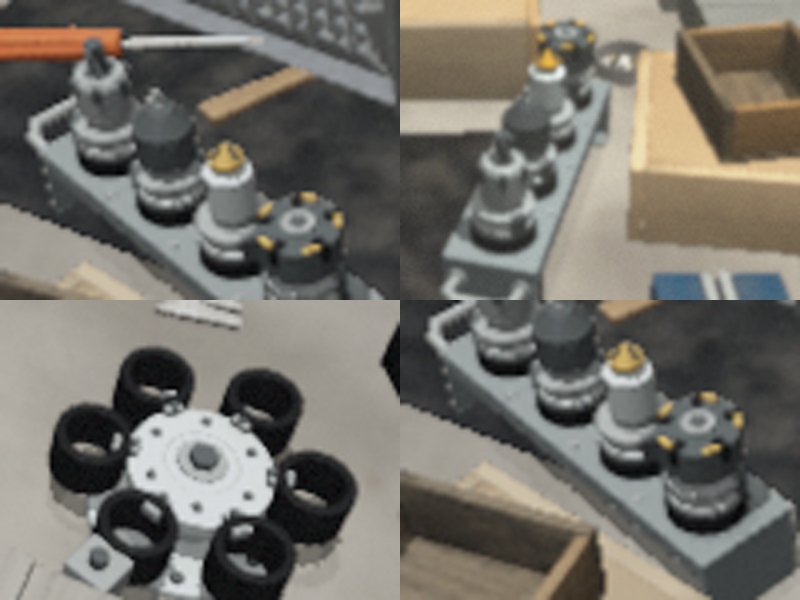

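The order from the handle is end mill, drill chuck, countersink, face mill. The lug is at scene pixel (350,273), on the robot's side of the magazine. I'll go above the rack and take a close look.

```bash
cat >> h.py <<'E'
def R(yx,yy):
    y=np.array([yx,yy,0.]);y/=np.linalg.norm(y);z=np.array([0,0,-1.]);return np.column_stack([np.cross(y,z),y,z])
def ry(a): a=np.radians(a);return R(np.cos(a),np.sin(a))
E
python3 - <<'E'
from h import *
p=arm.get_state()["tcp_pos"]
for a in (-20,160):
    for q in ([.59,.25,.38],[.625,.347,.2],[.557,.158,.2],[.53,-.27,.38],[.48,-.25,.2]): 
        r=arm.ik(q,ry(a)); print(a,q,None if r is None else np.round(r))
arm.move_l([p[0],p[1],.38],speed=.3)
for a in (-20,160):
    try: arm.movep([.59,.25,.38],ry(a)); print("used",a); break
    except arm.Unreachable as e: print(e)
arm.sleep(.3)
s=arm.snapshot("wrist");cv2.imwrite("pics/w1.png",s["color"][:,:,::-1]);print(np.round(s["xyz"],3),np.round(s["attitude"],3).tolist(),arm.get_state()["time_s"],arm.get_state()["tcp_pos"])
E
```

```text
-20 [0.59, 0.25, 0.38] [-52.  18.  35.  71. -10.  94. -39.]
-20 [0.625, 0.347, 0.2] [-52.  29.  29.  76. -14.  78. -43.]
-20 [0.557, 0.158, 0.2] [-51.  13.  36.  97.  -8.  72. -33.]
-20 [0.53, -0.27, 0.38] [ 3. 11. 24. 77. -4. 93.  6.]
-20 [0.48, -0.25, 0.2] [-29.  10.  58. 103.  -9.  72.  12.]
160 [0.59, 0.25, 0.38] [-37.  17.  14.  70.  -4.  94. 136.]
160 [0.625, 0.347, 0.2] [-36.  27.   5.  75.  -2.  77. 129.]
160 [0.557, 0.158, 0.2] [-37.  12.  19.  97.  -4.  72. 143.]
160 [0.53, -0.27, 0.38] None
160 [0.48, -0.25, 0.2] None
used -20
[0.616 0.324 0.542] [[0.94, 0.327, 0.098], [-0.342, 0.901, 0.266], [-0.001, -0.284, 0.959]] 3.1167 [0.58988872 0.25032552 0.37997888]
```

View pics/w1.png

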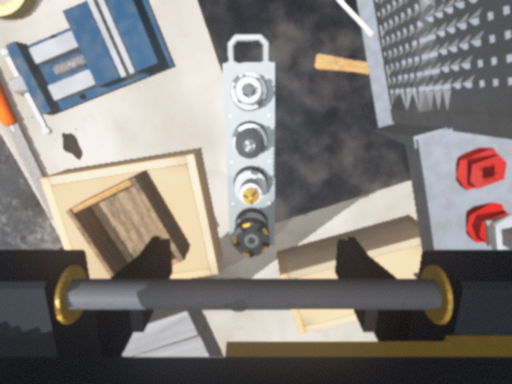

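The row runs almost straight down the wrist image: end mill (251,89), drill chuck (251,139), countersink (250,194), face mill (251,231). Boxes sit close on both sides of the fourth place. I'll zoom in for the tip pixels and triangulate the box heights.

```bash
python3 - <<'E'
from h import *
a=cv2.imread("pics/w1.png")[60:280,190:300]
L=cv2.resize(a,None,fx=2.7,fy=2.7,interpolation=cv2.INTER_CUBIC)
for y in range(60,280,20): cv2.putText(L,str(y),(0,int((y-60)*2.7)+4),0,.35,(0,0,255),1)
for x in range(200,300,20): cv2.putText(L,str(x),(int((x-190)*2.7)-8,10),0,.35,(0,0,255),1)
cv2.imwrite("pics/c2.png",L)
s=arm.snapshot("scene");w=arm.snapshot("wrist")
def tri(ps,pw):
    o1,o2=np.array(s["xyz"]),np.array(w["xyz"]);d1,d2=ray(s,*ps),ray(w,*pw)
    t=np.linalg.lstsq(np.column_stack([d1,-d2]),o2-o1,rcond=None)[0];p,q=o1+t[0]*d1,o2+t[1]*d2
    return (p+q)/2,np.linalg.norm(p-q)
print("box1",tri((207,222),(217,272)));print("box2",tri((238,180),(277,248)))
print("knob2",tri((293,84),(482,168)))
c=[onz(w,u,v,z) for u,v,z in((251,88,.146),(251,139,.148),(251,194,.142),(251,231,.125))];print(np.round(c,4))
E
```

```text
box1 (array([0.46455549, 0.08955838, 0.03882362]), np.float64(0.0038978928014171623))
box2 (array([0.58451999, 0.09066971, 0.05393543]), np.float64(0.028074798363316653))
knob2 (array([0.91081908, 0.10830971, 0.09894502]), np.float64(0.07751502280687463))
[[0.6187 0.3381 0.146 ]
 [0.5994 0.2853 0.148 ]
 [0.576  0.2216 0.142 ]
 [0.5567 0.1693 0.125 ]]
```

View pics/c2.png

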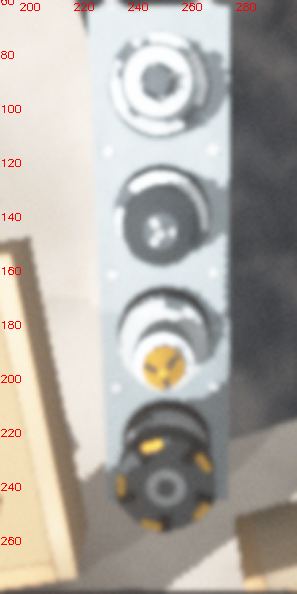

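```bash
cat >> h.py <<'E'
def tri(s,ps,w,pw):
    o1,o2=np.array(s["xyz"]),np.array(w["xyz"]);d1,d2=ray(s,*ps),ray(w,*pw)
    t=np.linalg.lstsq(np.column_stack([d1,-d2]),o2-o1,rcond=None)[0];p,q=o1+t[0]*d1,o2+t[1]*d2
    return ((p+q)/2).round(3),np.linalg.norm(p-q).round(3)
E
python3 - <<'E'
from h import *
s=arm.snapshot("scene");w=arm.snapshot("wrist");d=arm.snapshot("side")
print("box1 side/wrist",tri(d,(297,235),w,(198,152)))
print("box2 side/wrist",tri(d,(263,177),w,(280,272)),"scene/wrist",tri(s,(238,180),w,(280,272)))
print("crate",tri(d,(324,213),w,(148,172)),tri(s,(176,186),w,(188,248)))
px=((248.5,90.4,.146),(249.3,146,.148),(250.7,196.3,.142),(251.5,240.7,.125))
c=np.array([onz(w,*p)[:2] for p in px]);print(c.round(4))
# fixed 64 mm spacing, fit line
k=np.array([96,32,-32,-96])/1000;m=c.mean(0);u=(k[:,None]*(c-m)).sum(0)/(k@k);print(m,np.linalg.norm(u),np.degrees(np.arctan2(u[1],u[0])));u/=np.linalg.norm(u)
print((m+k[:,None]*u).round(4),"res",((c-m-k[:,None]*u)*1000).round(1))
print("scene proj",[proj(s,[*(m+kk*u),z]).round(1).tolist() for kk,z in zip(k,(.146,.148,.142,.125))])
E
```

```text
box1 side/wrist (array([0.518, 0.288, 0.097]), np.float64(0.014))
box2 side/wrist (array([0.575, 0.116, 0.157]), np.float64(0.003)) scene/wrist (array([0.571, 0.072, 0.081]), np.float64(0.007))
crate (array([0.464, 0.291, 0.152]), np.float64(0.015)) (array([0.467, 0.169, 0.114]), np.float64(0.007))
[[0.6153 0.3365]
 [0.5948 0.2782]
 [0.5747 0.2188]
 [0.5526 0.1558]]
[0.58432146 0.24733597] 0.9945442333671911 70.90342751006406
[[0.6157 0.3381]
 [0.5948 0.2776]
 [0.5739 0.2171]
 [0.5529 0.1566]] res [[-0.5 -1.5]
 [-0.   0.6]
 [ 0.8  1.7]
 [-0.4 -0.8]]
scene proj [[148.1, 115.3], [163.7, 126.5], [180.8, 141.1], [199.3, 160.1]]
```

The tip positions fit the 64 mm pitch within 2 mm, and the boxes are low enough. Next I'll look at the magazine from above.

```bash
python3 - <<'E'
from h import *
for a in (-20,-60,20):
    print(a,[None if (r:=arm.ik(q,ry(a))) is None else np.round(r).tolist() for q in ([.54,-.33,.36],[.46,-.24,.13],[.46,-.24,.25],[.6,-.3,.2])])
arm.movep([.54,-.33,.36],ry(-20)); arm.sleep(.3)
s=arm.snapshot("wrist");cv2.imwrite("pics/w2.png",s["color"][:,:,::-1])
np.save("w2.npy",s,allow_pickle=True)
print(arm.get_state()["time_s"])
E
```

```text
-20 [[-18.0, 26.0, 69.0, 75.0, -24.0, 94.0, 26.0], [-35.0, 15.0, 67.0, 111.0, -15.0, 64.0, 17.0], [-41.0, 2.0, 67.0, 102.0, -2.0, 77.0, 6.0], [-17.0, 32.0, 59.0, 85.0, -28.0, 79.0, 23.0]]
-60 [[-19.0, 27.0, 70.0, 75.0, -25.0, 95.0, -13.0], [-36.0, 15.0, 67.0, 111.0, -15.0, 64.0, -22.0], [-43.0, 3.0, 69.0, 102.0, -2.0, 77.0, -34.0], [-19.0, 34.0, 63.0, 85.0, -30.0, 80.0, -15.0]]
20 [[-16.0, 24.0, 63.0, 75.0, -21.0, 93.0, 64.0], [-35.0, 14.0, 66.0, 111.0, -14.0, 64.0, 57.0], [-40.0, 2.0, 66.0, 102.0, -2.0, 77.0, 46.0], [-12.0, 29.0, 50.0, 84.0, -22.0, 77.0, 59.0]]
5.8083
```

View pics/w2.png

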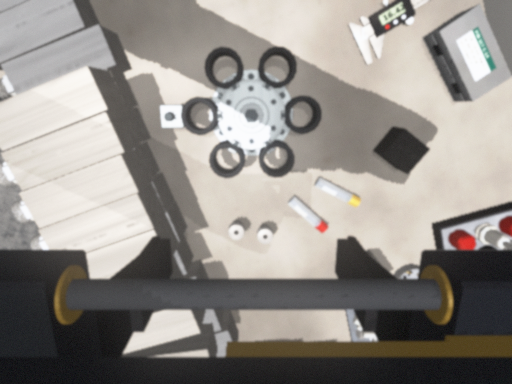

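Lug at (172,117), pocket 1 at (201,115), 2 at (224,67), 3 at (277,67), 4 at (303,114), and the hub bolt near (252,115). I'll locate the bolt and pin, then check by overlaying predicted rims.

```bash
python3 - <<'E'
from h import *
s=np.load("w2.npy",allow_pickle=True).item();im=s["color"][:,:,::-1];g=cv2.cvtColor(im,cv2.COLOR_BGR2GRAY)
def dark(u,v,r,t):
    p=g[v-r:v+r+1,u-r:u+r+1].astype(float);w=np.clip(t-p,0,None);yy,xx=np.mgrid[v-r:v+r+1,u-r:u+r+1];return np.array([(w*xx).sum(),(w*yy).sum()])/w.sum()
b=dark(252,115,6,130);l=dark(171,117,6,150);print(b,l)
h=onz(s,*b,.073)[:2];q=onz(s,*l,.076)[:2];x=(q-h);print("hub",h,"dist",np.linalg.norm(x),"ang",np.degrees(np.arctan2(x[1],x[0])))
# rims from Hough
H=cv2.HoughCircles(cv2.GaussianBlur(g[20:200,150:340],(3,3),0),cv2.HOUGH_GRADIENT,1,35,param1=120,param2=14,minRadius=17,maxRadius=23)
print(np.round(H[0]+[150,20,0],1).tolist() if H is not None else None)
x/=np.linalg.norm(x);y=np.array([-x[1],x[0]])
L=cv2.resize(im[30:190,150:340],None,fx=4,fy=4,interpolation=cv2.INTER_CUBIC)
for px,py in((68,0),(34,-59),(-34,-59),(-68,0),(-34,59),(34,59)):
    c=h+(px*x+py*y)/1000;pts=[proj(s,[c[0]+.0175*np.cos(t),c[1]+.0175*np.sin(t),.07]) for t in np.linspace(0,6.28,40)]
    po=[proj(s,[c[0]+.0245*np.cos(t),c[1]+.0245*np.sin(t),.07]) for t in np.linspace(0,6.28,40)]
    for P,co in((pts,(0,255,0)),(po,(0,0,255))): cv2.polylines(L,[((np.array(P)-[150,30]+.5)*4).astype(np.int32)],True,co,1)
    print(px,py,c.round(4))
cv2.imwrite("pics/c3.png",L)
E
```

```text
[251.26810478 114.14483821] [171.05855856 115.95645646]
hub [ 0.55857264 -0.27006437] dist 0.10347438834993351 ang 161.20076220937105
[[301.5, 114.5, 18.8], [226.5, 159.5, 17.9], [277.5, 66.5, 20.0], [275.5, 158.5, 18.0], [224.5, 67.5, 19.9], [199.5, 116.5, 18.0]]
68 0 [ 0.4942 -0.2482]
34 -59 [ 0.5454 -0.2033]
-34 -59 [ 0.6098 -0.2252]
-68 0 [ 0.6229 -0.292 ]
-34 59 [ 0.5717 -0.3369]
34 59 [ 0.5074 -0.315 ]
```

View pics/c3.png

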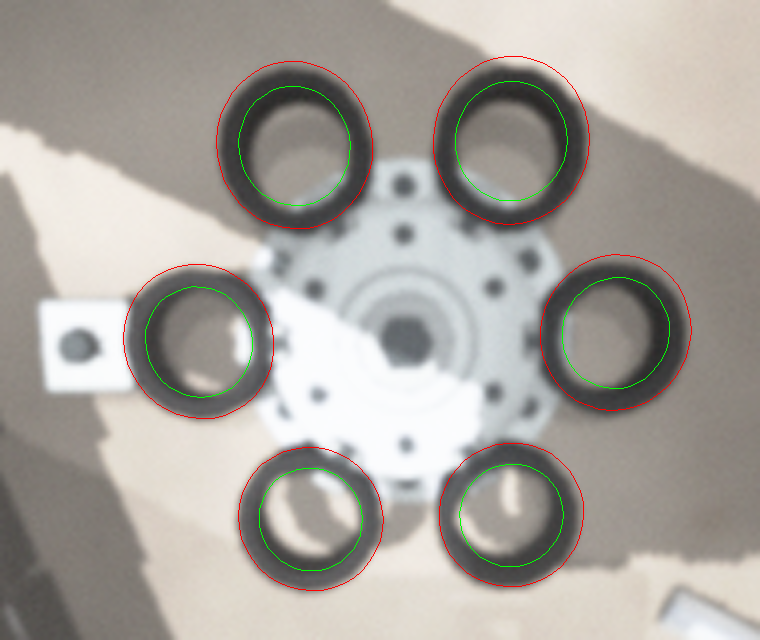

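The overlay matches the rims within about 1 mm. The grey profile stack lies beside pocket 1, so I'll check its height before choosing the wrist angle there.

```bash
python3 - <<'E'
from h import *
a=cv2.imread("pics/scene0.png");b=cv2.imread("pics/side0.png");c=cv2.imread("pics/w2.png")
def f(i,x,y,w,h,W,Hh):
    o=cv2.resize(i[y:y+h,x:x+w],(W,Hh),interpolation=cv2.INTER_CUBIC);k=W/w
    for X in range(-(-x//20)*20,x+w,20): cv2.putText(o,str(X),(int((X-x)*k)-9,9),0,.32,(0,0,255),1)
    for Y in range(-(-y//20)*20,y+h,20): cv2.putText(o,str(Y),(0,int((Y-y)*k)+4),0,.32,(0,0,255),1)
    return o
cv2.imwrite("pics/c4.png",np.vstack([np.hstack([f(b,230,90,140,105,400,300),f(c,0,0,240,180,400,300)]),cv2.copyMakeBorder(f(a,230,225,240,159,453,300),0,0,0,347,0)]))
E
```

```text
(no output)
```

View pics/c4.png

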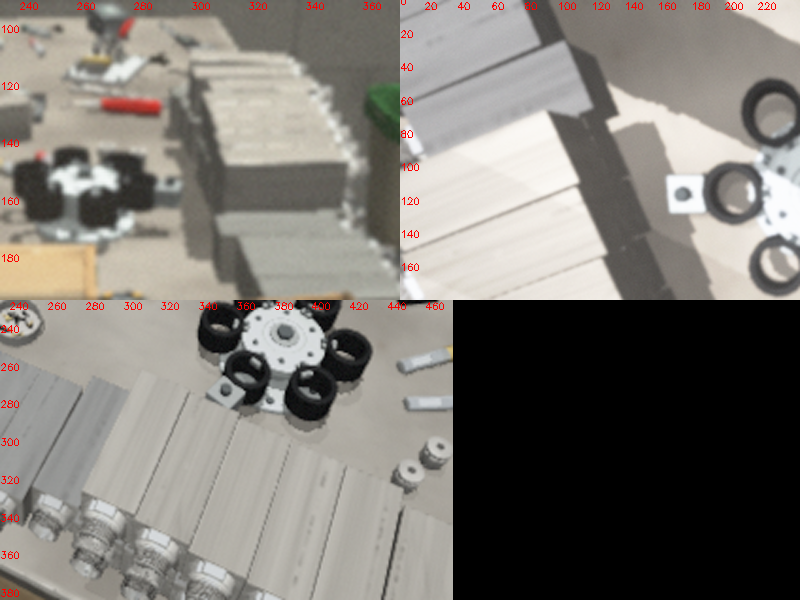

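```bash
python3 - <<'E'
from h import *
w=np.load("w2.npy",allow_pickle=True).item();s=arm.snapshot("scene");d=arm.snapshot("side")
print(tri(s,(304,262),w,(90,66)),tri(s,(330,273),w,(106,110)),tri(d,(308,147),w,(90,66)),tri(s,(355,285),w,(125,153)))
h=np.array([.5583,-.2707])
E
```

```text
(array([ 0.408, -0.157,  0.12 ]), np.float64(0.002)) (array([ 0.404, -0.207,  0.124]), np.float64(0.0)) (array([ 0.409, -0.159,  0.123]), np.float64(0.0)) (array([ 0.402, -0.257,  0.122]), np.float64(0.004))
```

The stack top is at 0.123 m with its edge at x = 0.405, so the body (bottom at about 0.16) clears it, and one closing angle of about -19° serves everywhere. Loading the first tool.

```bash
cat >> h.py <<'E'
m=np.array([.5843,.2473]);a=np.radians(70.9);u=np.array([np.cos(a),np.sin(a)])
hub=np.array([.5583,-.2707]);b=np.radians(161.2);mx=np.array([np.cos(b),np.sin(b)]);my=np.array([-mx[1],mx[0]])
RK=[m+k*u for k in(.096,.032,-.032,-.096)]
PK=[hub+x*mx+y*my for x,y in((.068,0),(.034,-.059),(-.034,-.059),(-.068,0))]
GZ=[.039,.039,.040,.042];A=ry(-19);ZT=.28
def st(t):
    s=arm.get_state();print(t,round(s["time_s"],1),s["tcp_pos"].round(4),"open",round(s["opening"],3),"grip",round(float(s["grip_force"]),1),"F",np.round(s["contact_force"],1));return s
def pick(i):
    z=.07+GZ[i]-.019
    arm.movep([*RK[i],ZT],A); arm.move_l([*RK[i],z],speed=.15); st("at")
    arm.clamp(50); st("clamped"); arm.move_l([*RK[i],ZT],speed=.15); st("up")
def carry(i): arm.movep([*PK[i],ZT],A); arm.sleep(.2); st("over")
def lower(i):
    z=.07+GZ[i]-.019;arm.move_l([*PK[i],z+.004],speed=.1);arm.sleep(.2);f0=st("near")["contact_force"][2]
    for k in range(3,-3,-1):
        arm.move_l([*PK[i],z+k*.001],speed=.02);s=arm.get_state()
        if abs(s["contact_force"][2]-f0)>8: break
    st(f"seat k={k}")
def release(i): arm.open_gripper(); st("open"); arm.move_l([*PK[i],ZT],speed=.15); st("away")
def save(n,name): cv2.imwrite(f"pics/{name}.png",arm.snapshot(n)["color"][:,:,::-1])
E
python3 - <<'E'
from h import *
pick(0);carry(0);save("wrist","w3");save("scene","s3")
E
```

```text
at 9.7 [0.6163 0.3382 0.0911] open 1.001 grip 0.0 F [-0.1 -0.5  0.6]
clamped 10.7 [0.6156 0.338  0.09  ] open 0.375 grip 50.0 F [-0.4 -0.2  1.4]
up 12.1 [0.6153 0.338  0.2789] open 0.371 grip 50.0 F [ 0.1 -0.5 -4.8]
over 14.4 [ 0.4943 -0.2482  0.2799] open 0.376 grip 50.0 F [-0.7 -0.  -4.9]
```

```bash
python3 - <<'E'
from h import *
lower(0);save("side","d3")
E
python3 - <<'E'
import cv2,numpy as np
b=cv2.imread("pics/d3.png")[100:205,220:360];c=cv2.imread("pics/w3.png")
cv2.imwrite("pics/c5.png",np.hstack([cv2.resize(b,(400,300),interpolation=2),cv2.resize(c,(400,300))]))
E
```

```text
near 16.8 [ 0.4941 -0.2488  0.0942] open 0.376 grip 50.0 F [-0.5  0.3 -4.9]
seat k=-1 18.0 [ 0.494  -0.2488  0.0898] open 0.378 grip 50.0 F [-3.8  1.8  7.4]
```

View pics/c5.png

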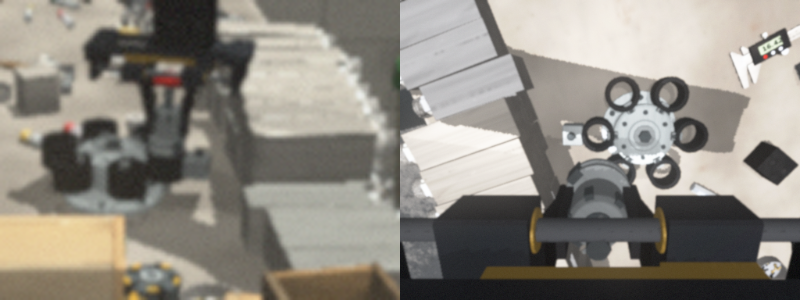

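The side view (left) shows the tool upright in the sleeve beside the lug. Contact came at nominal height, so it is seated. I'll release it and run the second tool.

```bash
python3 - <<'E'
from h import *
release(0);pick(1);carry(1);lower(1)
E
```

```text
open 19.2 [ 0.4939 -0.2488  0.089 ] open 1.002 grip 0.0 F [-0.2 -0.3  0.1]
away 20.6 [ 0.4935 -0.2486  0.2792] open 1.0 grip 0.0 F [-0.2  0.2  0.1]
at 23.9 [0.5954 0.2777 0.0909] open 0.999 grip 0.0 F [ 1.  -0.5  0.4]
clamped 24.8 [0.5947 0.2776 0.09  ] open 0.409 grip 50.0 F [-0.3  0.5 -0.9]
up 26.3 [0.5943 0.2775 0.279 ] open 0.41 grip 50.0 F [-0.3 -0.  -3.2]
over 28.2 [ 0.5456 -0.203   0.2799] open 0.41 grip 50.0 F [-0.   0.7 -3.8]
near 30.4 [ 0.5452 -0.2039  0.0942] open 0.411 grip 50.0 F [-0.2  0.  -2.7]
seat k=-1 31.7 [ 0.5452 -0.2039  0.0899] open 0.413 grip 50.0 F [-3.4  2.2  8.3]
```

Also seated at nominal height. On to the third tool.

```bash
python3 - <<'E'
from h import *
release(1);pick(2);carry(2);lower(2);release(2)
arm.movep([*RK[3],ZT],A);save("wrist","w4");save("scene","s4")
a=cv2.imread("pics/s4.png")[180:300,310:450];c=cv2.imread("pics/w4.png")
cv2.imwrite("pics/c6.png",np.hstack([cv2.resize(a,(400,343),interpolation=2),cv2.resize(c,(400,343))]))
E
```

```text
open 32.8 [ 0.5451 -0.2039  0.089 ] open 0.997 grip 0.0 F [-0.5 -0.8  0.2]
away 34.2 [ 0.5448 -0.2037  0.2792] open 1.002 grip 0.0 F [ 0.3 -0.2 -0.6]
at 37.1 [0.5744 0.2171 0.0919] open 1.003 grip 0.0 F [0.3 0.1 1.1]
clamped 38.2 [0.5738 0.2171 0.091 ] open 0.315 grip 50.0 F [-1.8  0.2  0.8]
up 39.6 [0.5734 0.217  0.2791] open 0.312 grip 50.0 F [ 0.3  0.3 -5.1]
over 41.4 [ 0.61   -0.2245  0.2799] open 0.311 grip 50.0 F [-0.3  0.8 -3.8]
near 43.6 [ 0.6096 -0.2259  0.0952] open 0.314 grip 50.0 F [ 0.1 -0.3 -4.4]
seat k=-1 44.9 [ 0.6096 -0.2259  0.091 ] open 0.314 grip 49.9 F [-4.   3.2  5.4]
open 46.0 [ 0.6099 -0.226   0.0904] open 0.999 grip 2.4 F [ 3.7 -2.   4.6]
away 47.5 [ 0.6092 -0.2255  0.2791] open 0.998 grip 0.0 F [0.3 0.1 0.1]
```

View pics/c6.png

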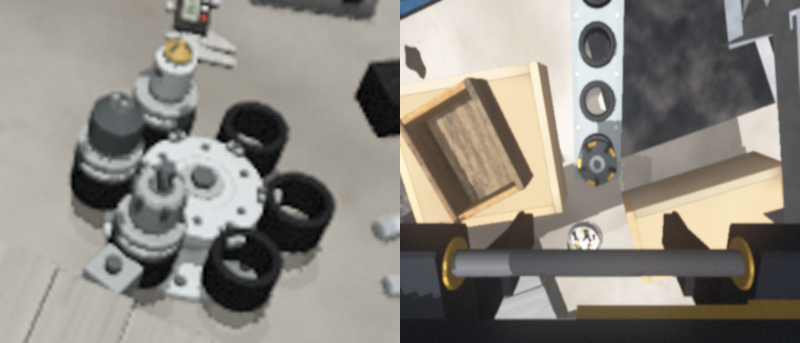

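The first three tools stand upright in their pockets. On the third release a finger lightly brushed the drill chuck (about 5 N), which stayed seated. Pocket 4's radial opening is clear. Before picking the face mill I'll check box 2's top.

```bash
python3 - <<'E'
from h import *
w=arm.snapshot("wrist");s=arm.snapshot("scene");d=arm.snapshot("side")
print("top s/w",tri(s,(238,180),w,(297,249)),"d/w",tri(d,(263,177),w,(297,249)),"foot",onz(w,284,211,0).round(3),"edge far",onz(w,490,198,.08).round(3), "face mill",onz(w,(598-400)*1.28,163*1.12,.125).round(3),RK[3])
E
```

```text
top s/w (array([0.57 , 0.063, 0.091]), np.float64(0.008)) d/w (array([0.572, 0.084, 0.141]), np.float64(0.002)) foot [0.571 0.077 0.   ] edge far [0.795 0.043 0.08 ] face mill [0.554 0.157 0.125] [0.55288708 0.1565849 ]
```

The face mill axis is confirmed within 1 mm, and the finger and body clear the box. Picking the last tool.

```bash
python3 - <<'E'
from h import *
pick(3);carry(3);lower(3);release(3)
arm.movep([.54,-.33,.36],A);arm.sleep(.3)
save("wrist","w5");save("scene","s5");save("side","d5")
f=lambda n,x,y,w,h:cv2.resize(cv2.imread(f"pics/{n}.png")[y:y+h,x:x+w],(400,300),interpolation=2)
cv2.imwrite("pics/c7.png",np.vstack([np.hstack([f("s5",310,180,150,112),f("w5",130,0,240,180)]),np.hstack([f("d5",220,110,100,75),f("s5",110,100,150,112)])]));st("")
E
```

```text
at 50.8 [0.5535 0.1567 0.0938] open 1.001 grip 0.0 F [-0.3  0.2 -0. ]
clamped 51.5 [0.5529 0.1566 0.093 ] open 0.555 grip 50.0 F [0.3 0.1 1.7]
up 52.9 [0.5524 0.1566 0.2791] open 0.56 grip 50.0 F [-0.6  0.2 -4.7]
over 54.8 [ 0.6233 -0.2913  0.2801] open 0.558 grip 50.0 F [-0.2  0.4 -3.7]
near 57.0 [ 0.6228 -0.2927  0.0973] open 0.564 grip 50.0 F [ 0.3 -0.  -4.8]
seat k=-1 58.2 [ 0.6228 -0.2927  0.093 ] open 0.56 grip 50.0 F [-2.9  2.7  6.1]
open 59.1 [ 0.6227 -0.2926  0.092 ] open 0.999 grip 0.0 F [ 0.8 -1.  -1.1]
away 60.5 [ 0.6225 -0.2923  0.279 ] open 1.001 grip 0.0 F [ 0.3  0.4 -0.5]
 61.5 [ 0.5402 -0.3298  0.3596] open 0.999 grip 0.0 F [ 0.1 -0.5 -0.3]
```

View pics/c7.png

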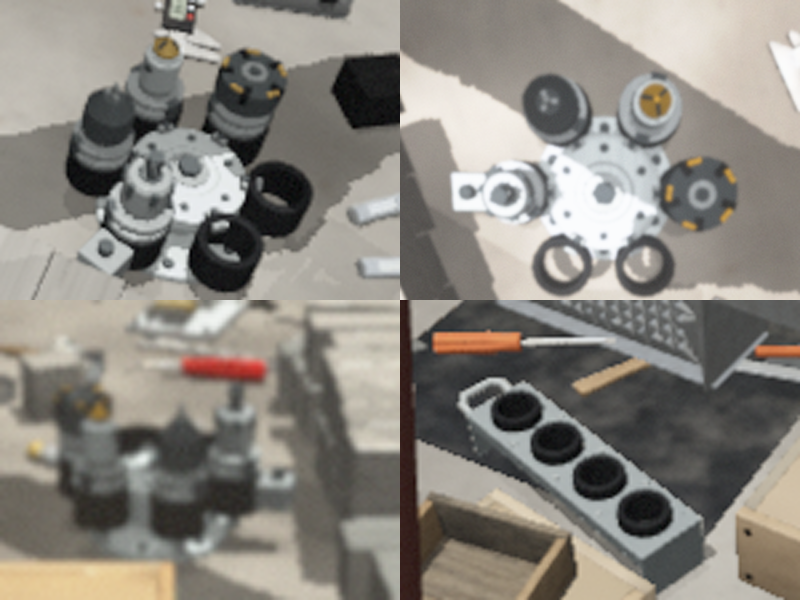

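All four stand in the pockets and the rack is empty. Because of the brush on release, I'll check uprightness numerically by comparing tip pixels with the seated prediction.

```bash
python3 - <<'E'
from h import *
w=arm.snapshot("wrist")
obs=[(505,197),(548,98),(656,100),(702,194)]
for p,z,o in zip(PK,(.146,.148,.142,.125),obs):
    o=(130+(o[0]-400)*.6,o[1]*.6);print(proj(w,[*p,z]).round(1),np.round(o,1),((onz(w,*o,z)[:2]-p)*1000).round(1))
E
```

```text
[189.4 117.2] [193.  118.2] [ 3.4 -2.2]
[218.6  58.3] [218.8  58.8] [-0.  -0.5]
[284.1  58.8] [283.6  60. ] [-0.8 -1. ]
[311.3 116. ] [311.2 116.4] [-0.2 -0.4]
```

```bash
python3 - <<'E'
from h import *
a=cv2.imread("pics/w5.png")[85:150,150:240];b=cv2.imread("pics/s5.png")[225:290,330:420]
cv2.imwrite("pics/c8.png",np.hstack([cv2.resize(x,(396,286),interpolation=2) for x in(a,b)]))
s=arm.snapshot("scene");print(((proj(s,[*PK[0],.146])-[330,225])*4.4+[396,0]).round(),((proj(s,[*PK[0],.07])-[330,225])*4.4+[396,0]).round())
w=arm.snapshot("wrist");print([((proj(w,[*PK[0],z])-[150,85])*4.4).round() for z in(.146,.12,.087)])
E
```

```text
[567.  57.] [534. 158.]
[array([173., 141.]), array([191., 137.]), array([211., 132.])]
```

View pics/c8.png

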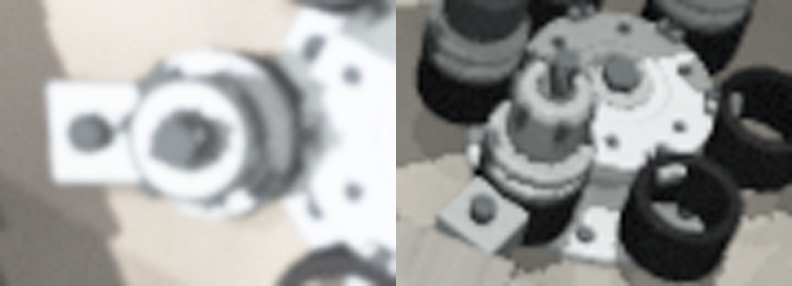

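The cutter tip is at crop (178,139) against a predicted (173,141), so the end mill is upright and seated. Handing in.

```bash
python3 -c "
from plant import arm
print(arm.sign_off())"
```

```text
the job is handed in; nothing more can be done
None
```

The job is handed in: end mill, drill chuck, countersink and face mill are seated upright in pockets 1 to 4 clockwise from the lug, after about 62 s; a finger lightly brushed the drill chuck (about 5 N) while releasing the countersink, but the chuck stayed seated.

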